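# Turn a stone block on the measuring board and close the jaw on its width

### The arm

A 7-joint arm with a two-finger parallel gripper is mounted at the origin on a cart in front of the work surface, level with it; the furniture and walls round the work are solid. World frame = base frame: x ahead of the robot, y to its left, z up, the work surface at z = 0. Lengths are in m, angles in rad, forces in N, time in s.
With the tool pointing down it reaches from about 0.425 to 1.025 m from the base axis. Payload 9.4 kg.
Tool frame: the origin (TCP) lies midway between the tips of the shut fingers; the grasp point (between the pads) lies 19 mm behind it; x points along the fingers, y is the direction in which the jaws open and shut, and the axes are right-handed (so a half turn about x gives the same grasp; the last joint's range is limited). The gripper opens to 93 mm and grips with 3 to 60 N. Pads are 15 mm wide; open, the fingers measure 128 mm over their backs; the gripper's body (75 mm by 188 mm) begins 65 mm behind the grasp point.
Start: joints at [-1.24, 0.599, -0.003, 1.599, 0.002, 0.943, -0.08], TCP at [0.288, 0.666, 0.219] pointing down, gripper open.
Joint ranges: [-2.57, 2.57], [-0.35, 1.97], [-1.29, 1.29], [0.11, 2.56], [-1.05, 4.19], [0.11, 1.86], [-2.63, 2.63]. Speed limits (rad/s): [2.22, 2.22, 3.01, 3.01, 3.14, 3.14, 3.14].

### API

Orientations are given as [roll, pitch, yaw] about the fixed x, y, z axes, in that order (R = Rz(yaw) Ry(pitch) Rx(roll)).
In Python, from station import sensors, viewer, order gives the robot as it stands.
- The arm moves only by the tool jog_arm, never from a script. Its argument "steps" is one flat list of numbers, 5 for each row, row after row: the shift along the tool's x, y, z in mm, then the turn about the tool's x in rad, then the closure, from 0 (fully open) to 1 (shut). A call has 1 to 8 rows; each row shifts and turns the commanded pose from where the row before left it, along the tool's axes as they then stand; what a row does not reach is not made up. A row lasts 1/12 s, in which the tool goes at most 41.7 mm and 7.16 degrees, less where a joint would pass 70% of its speed; a pose out of reach is approached as far as the arm can. A call is refused whole if a number of a shift passes 41.7 or a number of a turn 0.125, either way. A call with a gripper value outside its range is refused whole. The fingers move at their own pace and stop on an object; the grip force is fixed at half the most. Time passes only in rows, so rows that do not move let the fingers close. It gives the time, the measured TCP pose, the force and the opening at its end, in the units of the state.
- sensors.read_state(): the state, without advancing time (a new reading comes with each control period).
- viewer.snapshot(name): name is "scene" or "top" or "wrist"; returns (picture, depth): 400x640x3 uint8, red, green, blue; 400x640 float32, m along the optical axis (not along the pixel's ray), 0 where there is no reading.
- viewer.camera_info(name): a dict with "K" (3x3 intrinsics, pixels), "k1" (the pictures are not rectified: a ray, as slopes to the right and down, at radius r is drawn at 1 + k1 r^2 times it, then the intrinsics apply), "rvec" (rotation vector, rad) and "tvec" (3), from world to camera coordinates, as OpenCV has them; the wrist camera has in their place "mount" (4x4, takes a point from camera to tool coordinates, whose origin is the TCP and whose axes are the tool frame's). Camera axes: x right, y down, z forward; pixel columns grow to the right and rows downward; lengths in m; the calibration is good to about 2 mm. A picture is of the moment at which its call begins: read the wrist's pose just before it. camera_info takes no time and is no camera call.
- order.hand_in(): hands the job in, once; it reports no verdict.
The state is a dict: "clock": time; "joint_pos": joint angles; "joint_velocities": joint speeds; "tau": joint torques, N m; "ee_pos": TCP position; "tcp_rot": TCP orientation; "wrist_force": force on the tool from outside, world axes, zero at the start; "wrist_torque": the same for the moment, N m; "width": opening from 0.0 (shut) to 1.0 (fully open).
Only numpy, scipy, OpenCV 4.12 (cv2) and the standard library are available. Lean on these libraries where they do the work, as an engineer would, in place of code of your own. Each camera call takes 0.05 s, during which the arm holds its last target. There are 200 camera calls.

### The job

The dark stone block on the measuring board has just been measured lengthwise. Slide the board's jaw all the way back to its end stop, turn the block a quarter turn, still lying flat on the board, so that one of its long sides faces the fixed end plate, and then slide the jaw up until the block is held snugly and squarely between the end plate and the jaw. Leave it like that, with everything else on the table undisturbed.

Things in the scene. Friction and masses are not known exactly. Their poses are not given: they have to be found in the camera images.
- jaw (a joint): Opening of the sliding jaw in m: clear distance between the end plate's face and the jaw's face. 0 = shut, 0.200 = back at its end stop. It slides straight along the board, needs about 2 N, stays where it is left, and pushes a block in its way along the board until that meets the end plate.
- board: Plywood measuring board fixed to the table, 345 long (y) x 150 wide (x) x 18 mm high, thin metal edge rails (162 wide in all). Origin on the table, 125 mm from the end plate's face. Axes: y along the board from the plate to the jaw's end stop, x across, z up. It reaches from y = -150 to +195 mm. Its place and heading vary.
- plate_face (a point): Point on the fixed aluminium end plate of the board: bottom middle of the face that looks to the jaw, on the deck's upper surface (18 mm above the table). Axes as board. The plate is 130 wide (x), 14 thick (y = -14 to 0), 42 mm high above the deck.
- jaw_face (a point): Middle of the sliding jaw's face, 21.5 mm above the deck. The aluminium face plate is 130 wide, 12 thick, its top 41.5 mm above the deck; the carriage behind it (to +y) is 60 wide, ends 107 mm behind the face and is 16 mm high over the deck (thin gussets up to 33 mm). Axes as board.
- jaw_grip (a point): Grip of the sliding jaw: centre of the upper part of an upright black plastic post on its carriage, 30 mm across the board (x) x 22 mm along it (y), its top 22 mm above this point. Pinch it here from above, either way. The point lies 68 mm above the deck, 55 mm behind the jaw's face (to +y). The post is free all round from 42 mm above the deck up.
- block: Dark stone block (rough, almost rectangular, sides near enough upright), 58 mm (x) x 103 mm (y, its length) x 34 mm high (z), about 0.42 kg; origin at the centre of its underside. It starts lying lengthwise along the board (its y roughly along the board's y), one end at or near the end plate, the jaw near its other end.
- block_center (a point): Centre of the stone block, 17 mm above its underside; axes as block. It can be gripped from above across its 58 mm width.
- tape_roll: Bystander: roll of tape, 100 mm across, 25 mm high, loose, to the right of the board; origin at the centre of its underside.
- dust_brush: Bystander: flat brush with wooden handle, 60x205x16 mm, loose, to the right of the board; origin at the centre of its underside.
- stand_top (a point): Bystander and obstacle: a fixed round stand with a white wrap, a ring 370 mm across and 200 mm high over the table, to the left of the board (always in the same place); this point is the middle of the ring at its top. Keep arm and gripper clear of it.
Mind the look-alikes: they are no part of the job. Of the things like the block, leave any that is blue; of the rest the larger one is meant.

How it is judged:
On the way, in this order (a step that is already met when the one before it is completed fails the run):
1. the jaw is slid back to its end stop (opening over 190 mm) (value of joint jaw above 0.19 m), for 0.1 s.
2. the block lies flat on the deck, turned so that its length runs across the board (within 20 degrees), with the jaw still at least 100 mm open (angle between the y axis of block and the x axis of plate_face, either way round below 0.35 rad and z of block_center in the frame of plate_face between 0.01 and 0.024 m and linear speed of block below 0.05 m/s and value of joint jaw above 0.1 m), for 0.2 s.
At the end, for the whole second after the job is handed in: The block lies flat on the deck (tilt under 0.1 rad), a long side against the end plate (length square across the board within 0.06 rad, centre 25 to 33 mm from the plate, within 35 mm of the board's middle line), the jaw closed on it (opening 54 to 62 mm), both at rest (value of joint jaw between 0.054 and 0.062 m and angle between the y axis of block and the x axis of plate_face, either way round below 0.06 rad and y of block_center in the frame of plate_face between 0.025 and 0.033 m and x of block_center in the frame of plate_face between -0.035 and 0.035 m and z of block_center in the frame of plate_face between 0.013 and 0.021 m and angle between block's own z axis and vertical below 0.1 rad and linear speed of block below 0.02 m/s and not (velocity of joint jaw above 0.01 m/s) and velocity of joint jaw above -0.01 m/s); the robot touches nothing.
It fails at once if the tape roll or the dust brush is moved by more than 30 mm (distance of any of tape_roll, dust_brush from where it was at the start of the episode above 0.03 m).
It also fails if it takes over 72 s, if anything falls off the work surface, if the arm or the gripper's body presses on something with over 40 N, if the wrist force passes 120 N, or if a joint passes its speed limit or range.

## Working session

There is one attempt and no reset: what is moved stays moved. The work goes in short steps, Python scripts to look and compute and a tool call to move; the robot and the scene stay as the last step left them, time stands still between calls to the robot, and variables do not carry over. Pictures are saved under pics/ and viewed, about 8 in all and at most 12, crops included, and the job is handed in when it is done.

Besides the shell and the picture viewer there is one more tool, called by a JSON object that holds its "fn" and its "kwargs". jog_arm: Moves the arm, as the interface text tells. Its arguments: {"type":"object","properties":{"steps":{"type":"array"}},"required":["steps"]}

```bash
mkdir -p pics; ls; cat > h.py <<'E'
import numpy as np, cv2, sys
from scipy.spatial.transform import Rotation as R
from station import sensors, viewer, order
def snap(n):
    s=sensors.read_state(); p,d=viewer.snapshot(n); return s,p,d
def cam(n,s=None):
    c=viewer.camera_info(n); K=np.array(c["K"]); k1=c["k1"]
    if "mount" in c:
        T=np.eye(4); T[:3,:3]=R.from_euler('xyz',s["tcp_rot"]).as_matrix(); T[:3,3]=s["ee_pos"]
        return K,k1,T@np.array(c["mount"])
    M=np.eye(4); M[:3,:3]=R.from_rotvec(np.ravel(c["rvec"])).as_matrix(); M[:3,3]=np.ravel(c["tvec"])
    return K,k1,np.linalg.inv(M)
def rays(C,uv):
    K,k1,T=C; uv=np.atleast_2d(np.array(uv,float))
    n=cv2.undistortPoints(uv.reshape(-1,1,2),K,np.array([k1,0,0,0,0.])).reshape(-1,2)
    return np.c_[n,np.ones(len(n))]@T[:3,:3].T, T[:3,3]
def plane(C,uv,z):
    d,o=rays(C,uv); return o+d*((z-o[2])/d[:,2])[:,None]
def withdepth(C,uv,D):
    d,o=rays(C,uv); uv=np.atleast_2d(uv).astype(int)
    return o+d*D[uv[:,1],uv[:,0]][:,None]
def save(n,p): cv2.imwrite('pics/'+n+'.png',p[:,:,::-1])
E
python3 - <<'E'
from h import *
s,p,d=snap("top"); save("top0",p); np.save("top0d.npy",d)
s,q,d=snap("scene"); save("scene0",q)
save("both",np.vstack([cv2.resize(p,(480,300)),cv2.resize(q,(480,300))]))
print({k:np.round(v,3) for k,v in s.items()})
for n in("top","scene","wrist"):print(n,viewer.camera_info(n))
E
```

```text
pics
{'clock': np.float64(0.05), 'joint_pos': array([-1.24 ,  0.6  , -0.003,  1.6  ,  0.002,  0.943, -0.08 ]), 'joint_velocities': array([ 0.001, -0.001,  0.001, -0.002, -0.001,  0.001,  0.001]), 'tau': array([ 4.0000e-03, -7.6727e+01,  1.5030e+00, -2.5321e+01, -5.3000e-02,
        1.4000e-02,  0.0000e+00]), 'ee_pos': array([0.287, 0.665, 0.218]), 'tcp_rot': array([-1.462,  1.569, -1.87 ]), 'wrist_force': array([-0.753, -0.339, -0.229]), 'wrist_torque': array([0.028, 0.024, 0.015]), 'width': np.float64(0.999)}
top {'K': array([[389.29585025,   0.        , 320.82695563],
       [  0.        , 389.29585025, 202.830386  ],
       [  0.        ,   0.        ,   1.        ]]), 'k1': -0.05319006603166023, 'rvec': array([ 2.02144177, -2.20625128,  0.22911699]), 'tvec': array([0.04857892, 0.59197488, 1.10268134])}
scene {'K': array([[419.68195396,   0.        , 318.18204336],
       [  0.        , 419.68195396, 196.52282901],
       [  0.        ,   0.        ,   1.        ]]), 'k1': -0.11236386963447179, 'rvec': array([ 0.72766908, -2.67716429,  1.02833291]), 'tvec': array([0.47899729, 0.31654307, 1.52597704])}
wrist {'K': array([[328.18828255,   0.        , 322.48354339],
       [  0.        , 328.18828255, 199.50907779],
       [  0.        ,   0.        ,   1.        ]]), 'k1': -0.04861191116272134, 'mount': array([[-1.86450175e-03, -2.45166869e-01,  9.69479103e-01,
        -1.65286288e-01],
       [ 9.99997544e-01,  7.04836177e-04,  2.10143740e-03,
         8.26715664e-04],
       [-1.19852677e-03,  9.69480639e-01,  2.45164952e-01,
        -6.65703700e-02],
       [ 0.00000000e+00,  0.00000000e+00,  0.00000000e+00,
         1.00000000e+00]])}
```

View pics/top0.png

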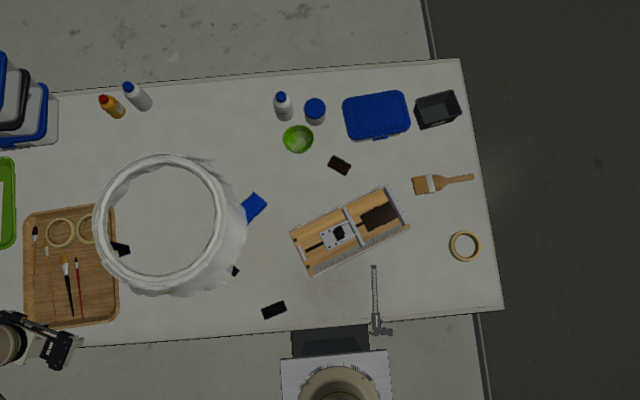

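View pics/scene0.png

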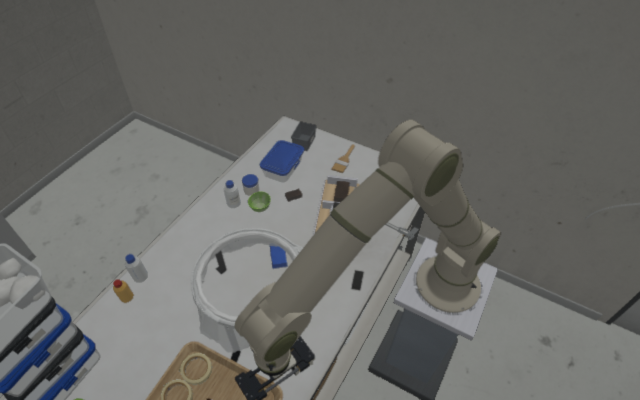

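The top view shows the board at about (350,230). The plate is at the right near (395,210), the block at (380,216), the jaw face at (352,220) and the grip post at (339,233). The stand ring is at (170,225). The tape is at (464,246) and the brush at (442,184). Next I'll enlarge the board.

```bash
python3 - <<'E'
from h import *
p=cv2.imread("pics/top0.png")[:,:,::-1]; d=np.load("top0d.npy")
save("crop0",cv2.resize(p[180:285,280:420],(800,600),interpolation=cv2.INTER_CUBIC))
C=cam("top"); 
def w(uv): print(uv,withdepth(C,[uv],d).round(3)[0])
for uv in [(380,216),(395,205),(352,222),(339,233),(320,250),(374,280),(464,232),(442,184),(340,165),(270,250)]: w(uv)
# ring
v,u=np.mgrid[140:310,80:260]; uv=np.c_[u.ravel(),v.ravel()]; P=withdepth(C,uv,d); m=(P[:,2]>.18)&(P[:,2]<.22)
P=P[m]; A=np.c_[2*P[:,:2],np.ones(len(P))]; x=np.linalg.lstsq(A,(P[:,:2]**2).sum(1),rcond=None)[0]; print("ring",x[:2],np.sqrt(x[2]+x[0]**2+x[1]**2), P[:,1].min(),P[:,1].max())
E
```

```text
(380, 216) [ 0.541 -0.177  0.047]
(395, 205) [ 0.568 -0.224  0.062]
(352, 222) [ 0.528 -0.09   0.062]
(339, 233) [ 0.493 -0.046  0.108]
(320, 250) [0.458 0.011 0.015]
(374, 280) [ 0.354 -0.144  0.004]
(464, 232) [ 0.472 -0.432  0.026]
(442, 184) [ 0.631 -0.391  0.015]
(340, 165) [ 0.718 -0.075  0.024]
(270, 250) [0.473 0.164 0.   ]
ring [0.55689328 0.42029136] 0.16706812071607421 0.23507863578021487 0.608953526414552
```

View pics/crop0.png

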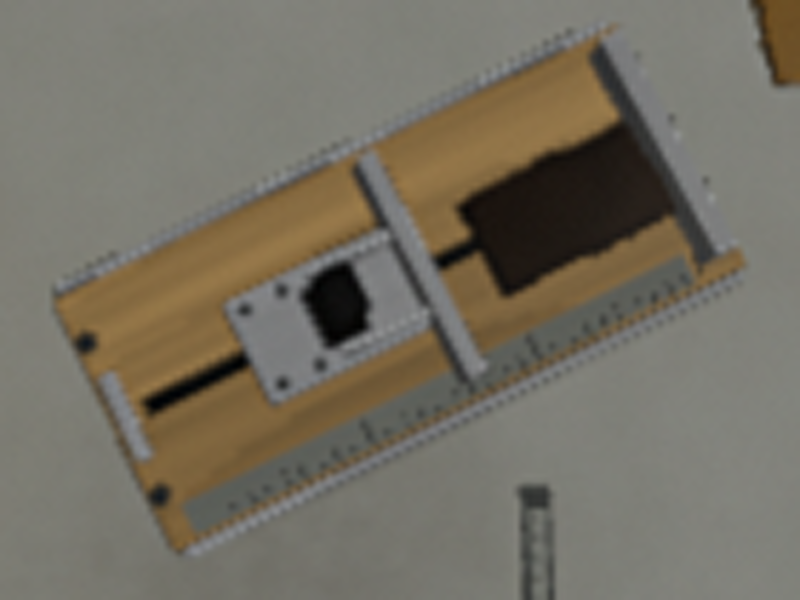

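The enlarged crop shows these points. The plate's top inner edge runs from (597,55) to (705,260). The block's top corners are (462,208), (507,295), (672,210) and (622,125). The jaw plate runs from (380,150) to (487,370), and the post top is at (337,305).

```bash
cat >> h.py <<'E'
def board_top():
    C=cam("top"); f=lambda L,z: plane(C,np.array(L,float)/(800/140,600/105)+[280-.4,180-.4],z)
    return f
E
python3 - <<'E'
from h import *
f=board_top()
rail=f([(55,290),(605,28)],.018); e=f([(183,552),(740,265)],.018); print("rails",rail.round(4)[:,:2].tolist(),e.round(4)[:,:2].tolist())
pf=f([(597,55),(705,260)],.060); print("plate",pf.round(4).tolist())
jf=f([(380,150),(487,370)],.0595); print("jaw",jf.round(4).tolist())
po=f([(337,305)],.108); print("post",po.round(4))
b=f([(462,208),(507,295),(672,210),(622,125)],.052); print("block",b.round(4).tolist(),b.mean(0).round(4))
for n,a in(("rail1",rail[0]-rail[1]),("rail2",e[0]-e[1])):print(n,np.degrees(np.arctan2(a[1],a[0])),np.linalg.norm(a))
for n,a in(("plate",pf[0]-pf[1]),("jaw",jf[0]-jf[1]),("endedge",rail[0]-e[0])):print(n,np.degrees(np.arctan2(a[1],a[0]))+90,np.linalg.norm(a))
s=sensors.read_state(); print(R.from_euler('xyz',s["tcp_rot"]).as_matrix().round(3))
E
```

```text
rails [[0.5258, 0.0999], [0.644, -0.2115]] [[0.382, 0.043], [0.5069, -0.2682]]
plate [[0.6195, -0.1973, 0.06], [0.5058, -0.2402, 0.06]]
jaw [[0.5786, -0.0778, 0.0595], [0.4591, -0.1211, 0.0595]]
post [[ 0.4932 -0.0448  0.108 ]]
block [[0.5454, -0.1182, 0.052], [0.4977, -0.1366, 0.052], [0.5347, -0.2281, 0.052], [0.5823, -0.2074, 0.052]] [ 0.54   -0.1726  0.052 ]
rail1 110.79247906302888 0.33303092856971456
rail2 111.88051612407516 0.33526295120410005
plate 110.6469391487316 0.12150964719944075
jaw 109.88521054521297 0.1270756491139286
endedge 111.59262395316414 0.1546377140580567
[[-0.     0.397  0.918]
 [-0.001  0.918 -0.397]
 [-1.    -0.001  0.   ]]
```

{"fn": "jog_arm", "kwargs": {"steps": [-40,0,0,0,0,-40,0,0,0,0,0,-28.5,23.6,0,0,0,-28.5,23.6,0,0,0,-28.5,23.6,0,0,0,-28.5,23.6,0,0,0,-28.5,23.6,0,0,0,-28.5,23.6,0,0]}}

```text
clock: 0.77
ee_pos: [0.3498, 0.4505, 0.2984]
tcp_rot: [-1.614, 1.57, -2.022]
wrist_force: [0.9, 0.3, 0.0]
width: 0.998
```

{"fn": "jog_arm", "kwargs": {"steps": [0,-28.5,23.6,0,0,0,-28.5,23.6,0,0,0,-28.5,23.6,0,0,0,-28.5,23.6,0,0,0,-28.5,23.6,0,0,0,-28.5,23.6,0,0,0,-28.5,23.6,0,0,0,-28.5,23.6,0,0]}}

```text
clock: 1.43
ee_pos: [0.4326, 0.1664, 0.2986]
tcp_rot: [-2.475, 1.571, -2.883]
wrist_force: [1.4, 0.1, -0.2]
width: 1.001
```

{"fn": "jog_arm", "kwargs": {"steps": [0,-28.5,23.6,0,0,0,-28.5,23.6,0,0,0,-28.5,23.6,0,0,0,-28.5,23.6,0,0,0,-28.5,23.6,0,0,0,-28.5,23.6,0,0,0,0,0,0.114,0,0,0,0,0.114,0]}}

```text
clock: 2.1
ee_pos: [0.4948, -0.0478, 0.2985]
tcp_rot: [-1.285, 1.57, -1.93]
wrist_force: [0.8, 0.6, -0.3]
width: 1.003
```

{"fn": "jog_arm", "kwargs": {"steps": [0,0,0,0.114,0,0,0,0,0.114,0,0,0,0,0.114,0,0,0,0,0.114,0,0,0,0,0.114,0,0,0,0,0,0,0,0,0,0,0]}}

```text
clock: 2.68
ee_pos: [0.4946, -0.0447, 0.2985]
tcp_rot: [-1.502, 1.57, -2.704]
wrist_force: [-0.0, 0.0, 0.7]
width: 1.0
```

Accurate. Next are two wrist views (for stereo height) and an unobstructed scene view.

```bash
python3 - <<'E'
from h import *
s,p,d=snap("wrist"); save("w1",p); np.savez("w1.npz",d=d,e=s["ee_pos"],r=s["tcp_rot"])
print(R.from_euler('xyz',s["tcp_rot"]).as_matrix().round(3))
C=cam("wrist",s)
v,u=np.mgrid[0:400,0:640]; uv=np.c_[u.ravel(),v.ravel()]; P=withdepth(C,uv,d)
m=(P[:,2]>.1)&(P[:,2]<.115)&(abs(P[:,0]-.49)<.06)&(abs(P[:,1]+.045)<.06); print("post",m.sum(),P[m].mean(0),P[m].min(0),P[m].max(0))
E
```

```text
[[-0.     0.933  0.361]
 [-0.     0.361 -0.933]
 [-1.    -0.     0.   ]]
post 511 [ 0.50088914 -0.04545895  0.10613237] [ 0.48517404 -0.06011862  0.10081007] [ 0.51718747 -0.03236954  0.10920277]
```

View pics/w1.png

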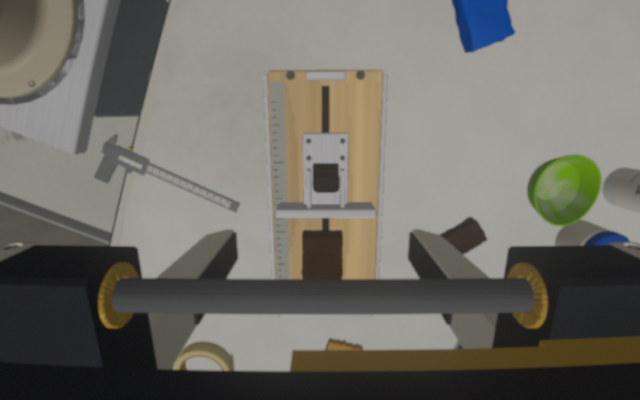

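The wrist view shows the board running straight up and down, with rails at columns 267 and 385. The post is at about (326,178), the jaw plate at row 210 and the block at (322,255). Now I'll triangulate the post across the wrist and top views, and check the midline and heading.

```bash
python3 - <<'E'
from h import *
z=np.load("w1.npz"); s=dict(ee_pos=z["e"],tcp_rot=z["r"]); C=cam("wrist",s); d=z["d"]
p=cv2.imread("pics/w1.png")
def tri(C1,u1,C2,u2):
    a,o1=rays(C1,[u1]); b,o2=rays(C2,[u2]); a=a[0];b=b[0]
    t=np.linalg.lstsq(np.c_[a,-b],o2-o1,rcond=None)[0]; return ((o1+a*t[0]+o2+b*t[1])/2).round(4), np.linalg.norm(o1+a*t[0]-o2-b*t[1]).round(4)
g=p[155:200,300:352].max(2); m=(g<60).astype(np.uint8)
n,l,st,c=cv2.connectedComponentsWithStats(m); i=st[1:,4].argmax()+1; print("dark",st[i]+[300,155,0,0,0],c[i]+[300,155])
sub=d[155:200,300:352]; 
P=withdepth(C,np.array([[326,y] for y in range(158,200,3)]),d); print(P.round(3).tolist())
T=cam("top"); tu=lambda u:np.array(u)/(800/140)+[279.6,179.6]
for v in (178,181,184): print(v,tri(C,(326.5,v),T,tu((337,305))))
print("rail", plane(C,[(267,78),(385,78),(276,300),(379,250),(266,100),(385.5,100)],.018).round(4).tolist())
# jaw plate top edges, block
print("jawface ends (top, front)",plane(C,[(277,217),(375,217)],.0595).round(4).tolist())
print("block near end",plane(C,[(303,232),(341,232)],.052).round(4).tolist())
save("w1c",cv2.resize(p[150:290,260:400,::-1],(560,560),interpolation=cv2.INTER_CUBIC))
E
```

```text
dark [314 165  24  26 591] [325.51945854 177.46362098]
[[0.495, -0.028, 0.033], [0.497, -0.032, 0.034], [0.498, -0.035, 0.04], [0.498, -0.036, 0.056], [0.497, -0.035, 0.087], [0.497, -0.036, 0.102], [0.498, -0.039, 0.106], [0.5, -0.042, 0.107], [0.501, -0.045, 0.107], [0.502, -0.048, 0.108], [0.503, -0.051, 0.107], [0.505, -0.054, 0.106], [0.513, -0.073, 0.034], [0.514, -0.077, 0.033]]
178 (array([ 0.5023, -0.0488,  0.0506]), np.float64(0.004))
181 (array([ 0.5004, -0.0478,  0.0752]), np.float64(0.0066))
184 (array([ 0.4986, -0.0467,  0.0989]), np.float64(0.0089))
rail [[0.3874, 0.0393, 0.018], [0.5294, 0.0945, 0.018], [0.5037, -0.2586, 0.018], [0.6171, -0.1266, 0.018], [0.3952, 0.0129, 0.018], [0.541, 0.0695, 0.018]]
jawface ends (top, front) [[0.4625, -0.1187, 0.0595], [0.5803, -0.0731, 0.0595]]
block near end [[0.5014, -0.1284, 0.052], [0.5485, -0.1102, 0.052]]
```

View pics/w1c.png

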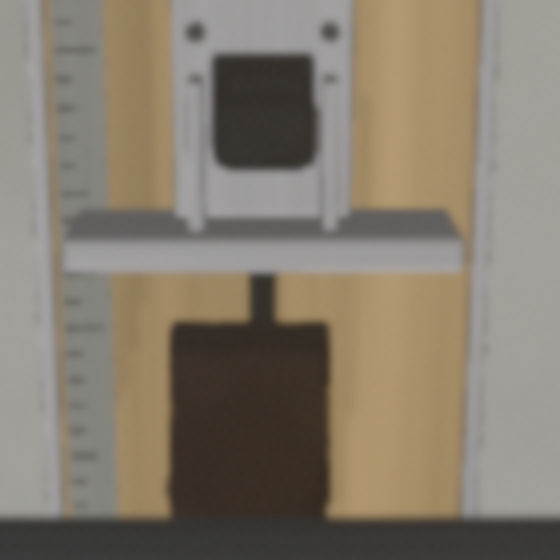

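{"fn": "jog_arm", "kwargs": {"steps": [38.6,3,2,0,0,38.6,2.8,1.6,0,0,38.6,0,0,0,0,38.6,0,0,0,0,38.6,0,0,0,0,38.5,0,0,0,0,0,0,0,0,0,0,0,0,0,0]}}

```text
clock: 3.4
ee_pos: [0.5003, -0.0465, 0.0661]
tcp_rot: [-2.002, 1.566, 3.077]
wrist_force: [1.3, -0.5, 0.2]
width: 1.002
```

{"fn": "jog_arm", "kwargs": {"steps": [0,0,0,0,1,0,0,0,0,1,0,0,0,0,1,0,0,0,0,1,0,0,0,0,1,0,0,0,0,1,0,0,0,0,1,0,0,0,0,1]}}

```text
clock: 4.07
ee_pos: [0.5015, -0.0461, 0.0673]
tcp_rot: [1.283, 1.571, 0.078]
wrist_force: [0.3, 0.2, 0.7]
width: 0.475
```

{"fn": "jog_arm", "kwargs": {"steps": [0,0,0,0,1,0,0,0,0,1,0,0,0,0,1,0,0,0,0,1,0,0,0,0,1,0,0,0,0,1]}}

```text
clock: 4.57
ee_pos: [0.4993, -0.0468, 0.0669]
tcp_rot: [-1.896, 1.567, -3.103]
wrist_force: [-6.4, -2.2, 4.3]
width: 0.325
```

{"fn": "jog_arm", "kwargs": {"steps": [0,0,-4,0,1,0,0,-8,0,1,0,0,-10,0,1,0,0,-10,0,1,0,0,-10,0,1,0,0,-10,0,1,0,0,-10,0,1,0,0,-8,0,1]}}

```text
clock: 5.23
ee_pos: [0.4746, 0.0171, 0.0669]
tcp_rot: [-1.019, 1.567, -2.226]
wrist_force: [-2.2, -30.2, -2.2]
width: 0.324
```

{"fn": "jog_arm", "kwargs": {"steps": [0,0,0,0,1,0,0,0,0,1]}}

```text
clock: 5.4
ee_pos: [0.4744, 0.0171, 0.0669]
tcp_rot: [-1.277, 1.567, -2.484]
wrist_force: [-4.5, -9.7, 4.0]
width: 0.32
```

{"fn": "jog_arm", "kwargs": {"steps": [0,0,0,0,0.4,0,0,0,0,0.3,0,0,0,0,0.2,0,0,0,0,0.1,0,0,0,0,0,0,0,0,0,0]}}

```text
clock: 5.9
ee_pos: [0.4767, 0.0193, 0.0671]
tcp_rot: [1.73, 1.571, 0.525]
wrist_force: [0.7, 0.7, 0.5]
width: 0.696
```

Jaw is at its stop (pull hit about 30 N). Next I'll rise and move over the plate to view the block up close.

{"fn": "jog_arm", "kwargs": {"steps": [-40,0,0,0,0,-40,0,0,0,0,-40,0,0,0,0,-20,0,36,0,0,0,0,36,0,0,0,0,36,0,0,0,0,36,0,0,0,0,36,0,0]}}

```text
clock: 6.57
ee_pos: [0.5412, -0.1502, 0.2075]
tcp_rot: [1.583, 1.57, 0.378]
wrist_force: [-0.3, -0.3, 0.1]
width: 1.0
```

{"fn": "jog_arm", "kwargs": {"steps": [0,0,36,0,0,0,0,36,0,0,0,0,0,0,0,0,0,0,0,0,0,0,0,0,0]}}

```text
clock: 6.98
ee_pos: [0.566, -0.2156, 0.2067]
tcp_rot: [-2.668, 1.57, 2.409]
wrist_force: [0.6, 0.3, 0.7]
width: 1.0
```

```bash
python3 - <<'E'
from h import *
s,p,d=snap("wrist"); save("w2",p); np.savez("w2.npz",d=d,e=s["ee_pos"],r=s["tcp_rot"])
print(s["ee_pos"],s["clock"],R.from_euler('xyz',s["tcp_rot"]).as_matrix().round(3).tolist())
save("w2c",cv2.resize(p[20:290,180:480],(800,720),interpolation=cv2.INTER_CUBIC)[:600])
E
```

```text
[ 0.56598448 -0.21562926  0.20674209] 6.9833 [[-0.001, 0.934, 0.357], [0.001, 0.357, -0.934], [-1.0, -0.001, -0.001]]
```

View pics/w2.png

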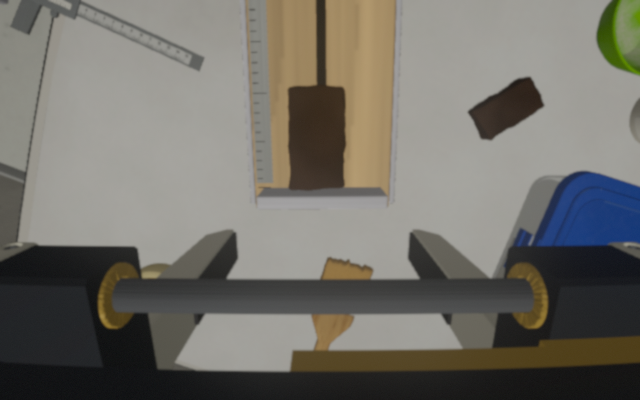

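The block is at columns 289–345, rows 86–189, lying along the board. The plate's top edge is at rows 188–205, columns 257–388. The jaw is out of view.

```bash
cat >> h.py <<'E'
def blockmask(p,roi):
    x0,x1,y0,y1=roi; g=p[y0:y1,x0:x1].max(2); m=(g<75).astype(np.uint8)
    m=cv2.morphologyEx(m,cv2.MORPH_OPEN,np.ones((15,15)))
    c=max(cv2.findContours(m,cv2.RETR_EXTERNAL,cv2.CHAIN_APPROX_NONE)[0],key=cv2.contourArea).reshape(-1,2)
    return c+[x0,y0]
E
python3 - <<'E'
from h import *
z=np.load("w2.npz"); s=dict(ee_pos=z["e"],tcp_rot=z["r"]); C=cam("wrist",s); d=z["d"]; p=cv2.imread("pics/w2.png")
c=blockmask(p,(270,365,70,200)); print(c.min(0),c.max(0))
D=withdepth(C,[(317,120),(317,150),(300,140),(340,140),(275,120),(380,120),(320,196)],d); print("z",D.round(4)[:,2], D[-1])
W=plane(C,c+.0,.052)[:,:2]; r=cv2.minAreaRect((W*1e4).astype(np.float32)); print("block",np.array(r[0])/1e4,np.array(r[1])/1e4,r[2])
print("plate front/top ends",plane(C,[(257,193),(388,193)],.060).round(4).tolist())
print("rails",plane(C,[(245,20),(399,20),(249,150),(393,150)],.018).round(4).tolist())
# stereo height: block's far (jaw-side) end edge seen in w1 and w2
z1=np.load("w1.npz"); C1=cam("wrist",dict(ee_pos=z1["e"],tcp_rot=z1["r"]))
for a,b in (((303,232),(289,87)),((341.5,232),(345,87))):
    A,o=rays(C1,[a]);B,q=rays(C,[b]); t=np.linalg.lstsq(np.c_[A[0],-B[0]],q-o,rcond=None)[0]; print("tri",(o+A[0]*t[0]).round(4),(q+B[0]*t[1]).round(4))
E
```

```text
[290  87] [343 188]
z [0.0491 0.0497 0.0498 0.0477 0.0173 0.0172 0.0584] [ 0.56807424 -0.22303604  0.05842296]
block [ 0.54531406 -0.17313591] [0.05152339 0.09616061] 20.920635223388672
plate front/top ends [[0.5094, -0.2419, 0.06], [0.629, -0.1961, 0.06]]
rails [[0.4376, -0.0907, 0.018], [0.5805, -0.0359, 0.018], [0.4819, -0.2119, 0.018], [0.6265, -0.1565, 0.018]]
tri [ 0.5029 -0.1358  0.0312] [ 0.5019 -0.1363  0.0313]
tri [ 0.5531 -0.1166  0.0306] [ 0.5538 -0.1164  0.0306]
```

{"fn": "jog_arm", "kwargs": {"steps": [36,-2.2,-24,0,0,36,-2.2,-23.3,0,0,36,0,0,0,0,36,0,0,0,0,24,0,0,0,0,13,0,0,0,0,0,0,0,0,0,0,0,0,0,0]}}

```text
clock: 7.7
ee_pos: [0.5458, -0.1737, 0.0284]
tcp_rot: [-2.444, 1.569, 2.635]
wrist_force: [-0.0, -0.6, 0.5]
width: 1.003
```

{"fn": "jog_arm", "kwargs": {"steps": [0,0,0,0,1,0,0,0,0,1,0,0,0,0,1,0,0,0,0,1,0,0,0,0,1,0,0,0,0,1,0,0,0,0,1,0,0,0,0,1]}}

```text
clock: 8.37
ee_pos: [0.5458, -0.1752, 0.0289]
tcp_rot: [-2.136, 1.57, 2.941]
wrist_force: [-1.8, 0.1, 6.9]
width: 0.616
```

{"fn": "jog_arm", "kwargs": {"steps": [0,0,0,0,1,0,0,0,0,1,0,0,0,0,1,0,0,0,0,1]}}

```text
clock: 8.7
ee_pos: [0.5458, -0.1752, 0.0289]
tcp_rot: [-2.234, 1.571, 2.843]
wrist_force: [-2.4, -0.5, 6.0]
width: 0.613
```

Gripped at 57 mm. Now lift, back off from the plate, then turn.

{"fn": "jog_arm", "kwargs": {"steps": [-6,0,0,0,1,-10,0,0,0,1,0,0,-10,0,1,0,0,-14,0,1,0,0,-14,0,1,0,0,-12,0,1,0,0,0,0,1,0,0,0,0,1]}}

```text
clock: 9.37
ee_pos: [0.528, -0.1268, 0.0444]
tcp_rot: [-2.557, 1.57, 2.523]
wrist_force: [-0.1, -0.2, -3.5]
width: 0.615
```

{"fn": "jog_arm", "kwargs": {"steps": [0,0,0,0.08,1,0,0,0,0.09,1,0,0,0,0.09,1,0,0,0,0.09,1,0,0,0,0.09,1,0,0,0,0.09,1,0,0,0,0.09,1,0,0,0,0.09,1]}}

```text
clock: 10.03
ee_pos: [0.5287, -0.1289, 0.0446]
tcp_rot: [1.037, 1.57, -0.883]
wrist_force: [0.1, 0.5, -4.7]
width: 0.612
```

{"fn": "jog_arm", "kwargs": {"steps": [0,0,0,0.09,1,0,0,0,0.09,1,0,0,0,0.09,1,0,0,0,0.09,1,0,0,0,0.09,1,0,0,0,0.09,1,0,0,0,0.09,1,0,0,0,0.09,1]}}

```text
clock: 10.7
ee_pos: [0.5287, -0.1288, 0.0446]
tcp_rot: [1.767, 1.57, -0.873]
wrist_force: [-0.6, -0.9, -4.1]
width: 0.614
```

{"fn": "jog_arm", "kwargs": {"steps": [0,0,0,0.09,1,0,0,0,0.051,1,0,0,0,0,1,0,0,0,0,1,0,0,0,0,1]}}

```text
clock: 11.12
ee_pos: [0.5284, -0.1285, 0.0446]
tcp_rot: [1.814, 1.571, -0.96]
wrist_force: [0.4, 1.3, -4.9]
width: 0.61
```

```bash
python3 - <<'E'
from h import *
s,p,d=snap("wrist"); save("w3",p)
print(s["ee_pos"],s["clock"],s["width"],R.from_euler('xyz',s["tcp_rot"]).as_matrix().round(3).tolist(),s["wrist_force"])
E
```

```text
[ 0.52844621 -0.1285288   0.04456724] 11.1167 0.6098752097165747 [[0.0, 0.359, -0.934], [-0.0, -0.934, -0.359], [-1.0, 0.0, -0.0]] [ 0.39253363  1.27138355 -4.8986756 ]
```

View pics/w3.png

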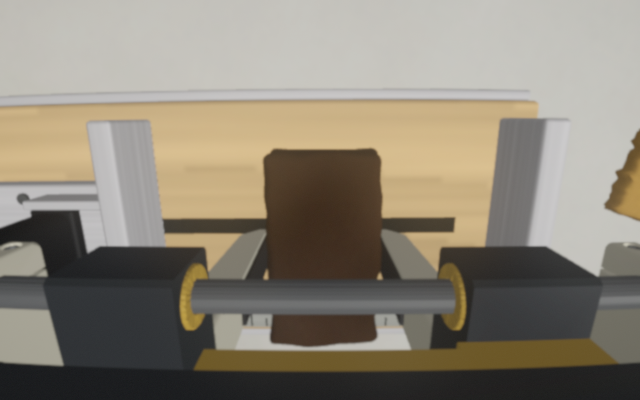

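The wrist view shows the block held square across the board, centred at column 323. The plate is at the right (column 500), the jaw is back at the left (column 160), and there is free space on both sides. Next I'll lower it, release it, and rise to look.

{"fn": "jog_arm", "kwargs": {"steps": [6,0,-5,0,1,5,0,0,0,1,3,0,0,0,1,1.5,0,0,0,1,0,0,0,0,1,0,0,0,0,1]}}

```text
clock: 11.67
ee_pos: [0.5329, -0.1266, 0.029]
tcp_rot: [-1.744, 1.57, 1.763]
wrist_force: [-0.1, 0.9, -2.6]
width: 0.613
```

{"fn": "jog_arm", "kwargs": {"steps": [0,0,0,0,0.35,0,0,0,0,0.3,0,0,0,0,0.25,0,0,0,0,0.2,0,0,0,0,0.1,0,0,0,0,0,0,0,0,0,0,0,0,0,0,0]}}

```text
clock: 12.33
ee_pos: [0.533, -0.1265, 0.0291]
tcp_rot: [2.321, 1.571, -0.456]
wrist_force: [-0.7, 0.4, 0.4]
width: 0.992
```

{"fn": "jog_arm", "kwargs": {"steps": [-10,0,0,0,0,-30,0,0,0,0,-40,0,0,0,0,-40,0,0,0,0,-20,0,0,0,0,0,0,0,0,0,0,0,0,0,0]}}

```text
clock: 12.92
ee_pos: [0.5335, -0.1263, 0.1705]
tcp_rot: [2.865, 1.568, 0.089]
wrist_force: [0.6, -0.1, -0.0]
width: 1.001
```

{"fn": "jog_arm", "kwargs": {"steps": [0,-26,0,0,0,0,-26,0,0,0,0,-26,0,0,0,0,-26,0,0,0,0,-26,0,0,0,0,-25.5,0,0,0,0,0,0,0,0,0,0,0,0,0]}}

```text
clock: 13.58
ee_pos: [0.4765, 0.02, 0.1682]
tcp_rot: [-0.251, 1.569, -3.025]
wrist_force: [0.3, -0.5, -0.1]
width: 1.0
```

```bash
python3 - <<'E'
from h import *
s,p,d=snap("wrist"); save("w4",p); C=cam("wrist",s)
print(s["ee_pos"],s["clock"])
v,u=np.mgrid[0:400,0:640]; uv=np.c_[u.ravel(),v.ravel()]; P=withdepth(C,uv,d)
m=(P[:,2]>.1)&(P[:,2]<.115)&(abs(P[:,0]-.477)<.05)&(abs(P[:,1]-.018)<.05); print("post",m.sum(),P[m].min(0),P[m].max(0))
E
```

```text
[0.47646332 0.01999026 0.16819382] 13.5833
post 1136 [0.46162373 0.00171555 0.10006957] [0.49276805 0.02951652 0.10895425]
```

View pics/w4.png

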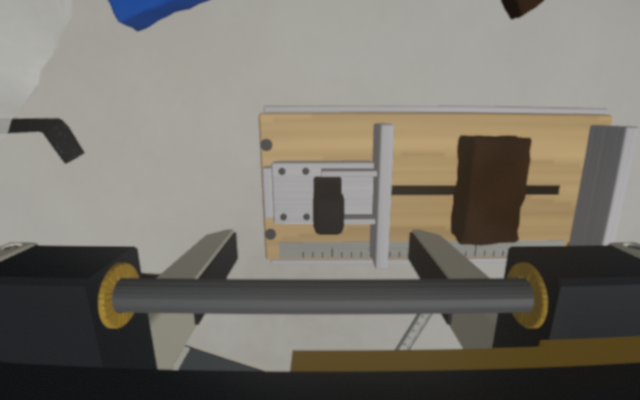

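The block lies flat and square across the board at columns 455–528. The jaw is at its stop (column 383), and the post is centred under the gripper at (328,205).

{"fn": "jog_arm", "kwargs": {"steps": [36,0,0,0,0,36,0,0,0,0,29,3,0,0,0,0,0,0,0,0.5,0,0,0,0,1,0,0,0,0,1,0,0,0,0,1,0,0,0,0,1]}}

```text
clock: 14.3
ee_pos: [0.4794, 0.0159, 0.0694]
tcp_rot: [2.837, 1.568, 0.06]
wrist_force: [-0.2, -0.1, -0.1]
width: 0.691
```

{"fn": "jog_arm", "kwargs": {"steps": [0,0,0,0,1,0,0,0,0,1,0,0,0,0,1,0,0,0,0,1,0,0,0,0,1,0,0,0,0,1,0,0,0,0,1,0,0,0,0,1]}}

```text
clock: 14.97
ee_pos: [0.4786, 0.016, 0.0681]
tcp_rot: [-1.286, 1.571, 2.221]
wrist_force: [-0.7, 0.8, 0.6]
width: 0.237
```

{"fn": "jog_arm", "kwargs": {"steps": [0,0,0,0,1,0,0,0,0,1,0,0,0,0,1,0,0,0,0,1]}}

```text
clock: 15.3
ee_pos: [0.4786, 0.016, 0.0681]
tcp_rot: [-1.336, 1.571, 2.17]
wrist_force: [-0.4, 0.6, 0.9]
width: 0.233
```

{"fn": "jog_arm", "kwargs": {"steps": [0,4,0,0,1,0,8,0,0,1,0,8,0,0,1,0,8,0,0,1,0,8,0,0,1,0,8,0,0,1,0,8,0,0,1,0,8,0,0,1]}}

```text
clock: 15.97
ee_pos: [0.5007, -0.0409, 0.0681]
tcp_rot: [2.99, 1.57, 0.213]
wrist_force: [2.6, 2.9, 1.0]
width: 0.234
```

{"fn": "jog_arm", "kwargs": {"steps": [0,8,0,0,1,0,8,0,0,1,0,8,0,0,1,0,8,0,0,1,0,8,0,0,1,0,8,0,0,1,0,8,0,0,1,0,8,0,0,1]}}

```text
clock: 16.63
ee_pos: [0.5236, -0.0998, 0.0681]
tcp_rot: [-2.38, 1.569, 1.127]
wrist_force: [2.0, 6.1, 2.5]
width: 0.237
```

{"fn": "jog_arm", "kwargs": {"steps": [0,6,0,0,1,0,3,0,0,1,0,2,0,0,1,0,2,0,0,1,0,0,0,0,1]}}

```text
clock: 17.05
ee_pos: [0.5285, -0.1122, 0.0681]
tcp_rot: [-3.067, 1.57, 0.439]
wrist_force: [4.4, 4.5, 1.4]
width: 0.232
```

{"fn": "jog_arm", "kwargs": {"steps": [0,1.5,0,0,1,0,1.5,0,0,1,0,0,0,0,1]}}

```text
clock: 17.3
ee_pos: [0.5294, -0.1148, 0.0681]
tcp_rot: [-2.89, 1.57, 0.617]
wrist_force: [3.3, 5.5, 2.2]
width: 0.234
```

{"fn": "jog_arm", "kwargs": {"steps": [0,1,0,0,1,0,1,0,0,1,0,0,0,0,1]}}

```text
clock: 17.55
ee_pos: [0.53, -0.1162, 0.0681]
tcp_rot: [-2.379, 1.569, 1.128]
wrist_force: [3.6, 5.8, 2.4]
width: 0.234
```

{"fn": "jog_arm", "kwargs": {"steps": [0,1,0,0,1,0,1,0,0,1,0,0,0,0,1]}}

```text
clock: 17.8
ee_pos: [0.53, -0.1162, 0.0681]
tcp_rot: [-1.777, 1.566, 1.731]
wrist_force: [0.2, 12.7, 8.1]
width: 0.236
```

Motion stopped as the force rose, so it has met the plate. One more small push to seat it, then release and rise.

{"fn": "jog_arm", "kwargs": {"steps": [0,1,0,0,1,0,0,0,0,1]}}

```text
clock: 17.97
ee_pos: [0.53, -0.1163, 0.0681]
tcp_rot: [-1.7, 1.565, 1.809]
wrist_force: [-0.2, 16.0, 10.5]
width: 0.238
```

{"fn": "jog_arm", "kwargs": {"steps": [0,-1,0,0,1,0,-1,0,0,1,0,0,0,0,0.7,0,0,0,0,0.65,0,0,0,0,0.6,0,0,0,0,0.5,0,0,0,0,0.4,0,0,0,0,0.3]}}

```text
clock: 18.63
ee_pos: [0.5295, -0.1181, 0.068]
tcp_rot: [0.753, 1.57, -2.025]
wrist_force: [-0.5, -0.6, 0.1]
width: 0.562
```

{"fn": "jog_arm", "kwargs": {"steps": [0,0,0,0,0.3,0,0,0,0,0.3,0,0,0,0,0.3,-15,0,0,0,0.3,-30,0,0,0,0.3,-40,0,0,0,0.3,-40,0,0,0,0.3,-20,0,0,0,0]}}

```text
clock: 19.3
ee_pos: [0.5302, -0.1187, 0.2168]
tcp_rot: [2.492, 1.568, -0.286]
wrist_force: [0.1, -0.2, -0.8]
width: 0.733
```

{"fn": "jog_arm", "kwargs": {"steps": [0,0,41,0,0,0,0,41,0,0,0,0,30,0,0,0,0,0,0,0,0,0,0,0,0]}}

```text
clock: 19.72
ee_pos: [0.424, -0.1578, 0.2135]
tcp_rot: [-2.484, 1.569, 1.02]
wrist_force: [0.7, -0.6, 0.5]
width: 0.995
```

```bash
python3 - <<'E'
from h import *
s,p,d=snap("wrist"); save("w5",p); np.savez("w5.npz",d=d,e=s["ee_pos"],r=s["tcp_rot"])
print(s["ee_pos"],s["clock"],s["wrist_force"])
s,t,_=snap("top"); save("top5",t)
E
```

```text
[ 0.42400473 -0.15778379  0.21346441] 19.7167 [ 0.74227349 -0.60149217  0.48173617]
```

View pics/w5.png

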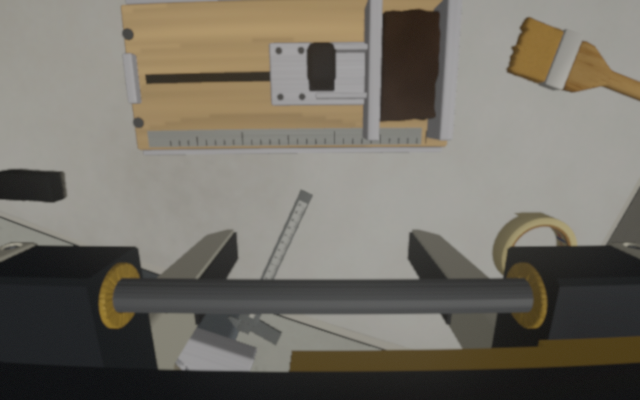

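The block sits between the jaw plate (face at about column 382) and the end plate (about column 440), parallel to both. Brush and tape look undisturbed. Quick numeric check:

```bash
python3 - <<'E'
from h import *
z=np.load("w5.npz"); C=cam("wrist",dict(ee_pos=z["e"],tcp_rot=z["r"])); p=cv2.imread("pics/w5.png")
c=blockmask(p,(372,450,5,135)); print(c.min(0),c.max(0))
W=plane(C,c,.052)[:,:2]; by=np.array([-.354,.935]); bx=np.array([.935,.354]); pf=np.array([.5692,-.219])
r=cv2.minAreaRect((W*1e4).astype(np.float32)); ce=np.array(r[0])/1e4
print("block centre y,x in plate frame",(ce-pf)@by,(ce-pf)@bx,np.array(r[1])/1e4,r[2])
g=p.max(2).astype(int); 
for v in(30,60,90,115): print(v,g[v,364:456:2])
J=plane(C,[(382,20),(380.5,120)],.0595);P=plane(C,[(441,20),(437,120)],.060); print("jaw,plate y",(J[:,:2]-pf)@by,(P[:,:2]-pf)@by)
a,b=cv2.imread("pics/top0.png"),cv2.imread("pics/top5.png"); dd=cv2.absdiff(a,b).max(2)
print("diff tape",(dd[225:268,443:485]>40).sum(),"brush",(dd[170:198,408:478]>40).sum())
E
```

```text
[381  11] [439 119]
block centre y,x in plate frame 0.02670659643554686 0.002296196582031254 [0.09686097 0.05402969] 21.814939498901367
30 [128  88  95 135 155 156 157 157 148  85  45  51  52  51  51  50  50  50
  49  47  48  47  46  46  44  46  45  47  47  47  47  47  47  49  49  49
  50  55  72  83  84 110 144 154 156 156]
60 [136  91 105 145 156 158 158 155 134  65  48  49  51  49  50  49  50  49
  50  49  47  49  50  50  50  49  51  50  50  49  51  50  49  49  49  50
  51  63  82  85 105 146 157 159 159 159]
90 [123  92 117 151 156 159 159 155 112  55  56  58  59  59  57  58  58  56
  55  55  53  54  52  52  51  52  51  51  51  51  49  52  50  50  49  57
  80  86  87 107 144 159 160 160 162 161]
115 [ 93  94 127 153 157 160 160 155  97  60  60  60  60  60  61  61  61  62
  62  60  61  60  60  60  61  59  58  58  58  60  59  57  59  58  60  61
  82  88 102 141 158 160 160 162 163 161]
jaw,plate y [0.05597602 0.0540469 ] [0.0028399  0.00014768]
diff tape 116 brush 9
```

```bash
python3 - <<'E'
from h import *
for n in("top0","top5"):
    h=cv2.cvtColor(cv2.imread(f"pics/{n}.png"),cv2.COLOR_BGR2HSV)[225:268,443:485]
    m=(h[:,:,1]>60); y,x=np.nonzero(m); print(n,m.sum(),x.mean()+443,y.mean()+225,x.min()+443,x.max()+443,y.min()+225,y.max()+225)
print(sensors.read_state()["wrist_force"]); print(order.hand_in())
E
```

```text
top0 422 464.8767772511848 245.40521327014218 449 481 230 260
top5 355 466.712676056338 247.2338028169014 443 481 230 260
[0.29731299 0.0761251  2.20342096]
the job is handed in; nothing more can be done
None
```

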